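# Push the pots back against the rack's raised edge

## Task

The pots have been left standing near the open front of the herb rack, where the wind could take them. With the fingertips, gently push all three straight back along the deck until each rests against the raised back edge; the smallest stands in the white saucer, so push the saucer back to the edge and let the pot ride along in the middle of it. Do not grip, pick up or tip any of them, and leave everything else where it is.

Things in the scene. Friction and masses are not known exactly. Their poses are not given: they have to be found in the camera images.
- rack: galvanized steel herb rack, fixed, 240 mm deep (x), 680 mm long (y). Origin: on the ledge under its centre; x points from its open front edge (robot side) to its back, y along it, z up. Its flat deck is 90 mm above the ledge, from x = -120 to 115 mm; at each end (y = -335, 335 mm) a round-bar hoop stands 164 mm above the ledge
- stop (a point): middle of the rack's raised back edge: point at deck height (90 mm above the ledge) on its inner face, the upright face towards the robot. It is a straight sheet-steel lip, 22 mm high above the deck, 4 mm thick, as long as the rack; this frame is turned like the rack
- pot_big: the biggest of three empty round terracotta pots, on the deck: 80 mm across at the base, widening to 90 mm 46 mm up, then a collar 96 mm across up to the rim at 62 mm; 0.30 kg. Origin: centre of its underside, z up. Home, its centre is 42 to 43 mm in front of the lip's face (wall on lip edge). Pushed at the collar it may tip; fingers leaned 12 degrees or more, tips ahead, meet it low down
- pot_mid: the middle one of three empty round terracotta pots, on the deck: 70 mm across at the base, widening to 79 mm 40 mm up, then a collar 84 mm across up to the rim at 54 mm; 0.22 kg. Origin: centre of its underside, z up. Home, its centre is 37 to 38 mm in front of the lip's face (wall on lip edge). Pushed at the collar it may tip; fingers leaned 12 degrees or more, tips ahead, meet it low down
- pot_small: terracotta flower pot, empty, the smallest of three, standing loose in the middle of the saucer: base 60 mm across, collar 72 mm across, 46 mm high, about 0.14 kg. Origin: centre of its underside, which rests on the saucer's floor, 5 mm above the deck; z up
- saucer: round white ceramic saucer with the small pot in it: 92 mm across at the foot, flaring to 114 mm across at its 20 mm high rim, wall and floor 5 mm thick, inner floor about 90 mm across, about 0.24 kg. Origin: centre of its underside, on the deck, z up. Touching the raised back edge its centre is 55 to 57 mm in front of that edge's inner face
- tin: small aluminium tin with a hinged lid, shut, 77 x 42 x 34 mm high, on the deck near the back between two of the standing places; to be left alone. Origin: centre of its underside
- twine: spool of jute twine, 38 mm across and 42 mm high, on the deck near the back between the other two standing places; to be left alone. Origin: centre of its underside
- mister: green plastic misting bottle with a white trigger head, 72 mm across and 190 mm high, on the ledge left of the rack; to be left alone. Origin: centre of its underside
- trowel: stainless steel hand trowel, 315 mm long, lying on the ledge right of the rack; to be left alone. Origin: under its neck
- dibber: wooden dibber with a T-shaped handle, 160 mm long, lying on the ledge to the left; to be left alone. Origin: under it, near the handle
- secateurs: closed secateurs, 190 mm long, lying on the ledge to the right; to be left alone. Origin: under it, near the pivot
Mind the look-alikes: they are no part of the job. What is shaped like the pot_mid but purple or yellow is not meant.

How it is judged:
At the end, for the whole second after the job is handed in: The big pot, the middle pot and the saucer stand flat on the deck, each touching the raised back edge (gap under 5 mm), between the rack's end hoops; the small pot stands upright in the saucer, within 12 mm of its middle; all are at rest and upright (x of pot_big in the frame of rack between 0.0676 and 0.115 m and y of pot_big in the frame of rack between -0.3 and 0.3 m and z of pot_big in the frame of rack between 0.086 and 0.094 m and x of pot_mid in the frame of rack between 0.0725 and 0.115 m and y of pot_mid in the frame of rack between -0.3 and 0.3 m and z of pot_mid in the frame of rack between 0.086 and 0.094 m and x of saucer in the frame of rack between 0.053 and 0.115 m and y of saucer in the frame of rack between -0.3 and 0.3 m and z of saucer in the frame of rack between 0.086 and 0.094 m and horizontal distance between pot_small and saucer below 0.012 m and z of pot_small in the frame of saucer below 0.009 m and angle between each of pot_big, pot_mid, pot_small, saucer's own z axis and vertical below 0.08 rad and linear speed of each of pot_big, pot_mid, pot_small, saucer below 0.01 m/s).
It fails at once if a pot or the saucer is lifted more than 12 mm off what it stands on (z of any of pot_big, pot_mid, saucer in the frame of rack above 0.102 m or z of pot_small in the frame of rack above 0.107 m).
It fails at once if the fingers press on a pot or the saucer with more than 40 N, as a pinch or a hard shove would (contact force between the fingers and pot_big above 40 N or contact force between the fingers and pot_mid above 40 N or contact force between the fingers and pot_small above 40 N or contact force between the fingers and saucer above 40 N).
It fails at once if a pot or the saucer is tipped more than 20 degrees (angle between any of pot_big, pot_mid, pot_small, saucer's own z axis and vertical above 0.35 rad).
It fails at once if one of the other things (tin, twine, mister, trowel, dibber, secateurs) is shifted more than 20 mm (distance of any of tin, twine, mister, trowel, dibber, secateurs from where it was at the start of the episode above 0.02 m).
It also fails if it takes over 48 s, if anything falls off the work surface, if the arm or the gripper's body presses on something with over 40 N, if the wrist force passes 120 N, or if a joint passes its speed limit or range.

## Robot

A 6-joint arm with a two-finger parallel gripper is mounted at the origin on the work surface. World frame = base frame: x ahead of the robot, y to its left, z up, the work surface at z = 0. Lengths are in m, angles in rad, forces in N, time in s.
With the tool pointing down it reaches from about 0.275 to 0.825 m from the base axis. Payload 4.9 kg.
Tool frame: the origin (TCP) lies midway between the tips of the shut fingers; the grasp point (between the pads) lies 19 mm behind it; z points along the fingers, y is the direction in which the jaws open and shut (so a half turn about z gives the same grasp; the last joint's range is limited). The gripper opens to 85 mm and grips with 20 to 120 N. Pads are 22 mm wide; open, the fingers measure 114 mm over their backs; the gripper's body (76 mm by 85 mm) begins 54 mm behind the grasp point. The pads swing forward as they close: fully open they stand 13 mm farther back than shut.
Start: joints at [-1.26, 0.326, -0.193, 1.052, 0, 1.437], TCP at [0.237, -0.496, 0.231] pointing down, gripper open.
Joint ranges: [-2.65, 2.65], [-0.97, 1.79], [-1.3, 1.35], [-1.93, 2.1], [-1.47, 1.37], [-3.14, 3.14]. Speed limits (rad/s): [2.57, 2.57, 3.14, 3.14, 3.14, 3.14].

## Interface

Orientations are given as a rotation vector (axis times angle).
In Python, from cell import r, cams gives the robot as it stands. The module is installed in compiled form; this text tells all that it offers.
- The arm moves only by the shell command python3 -m jog 'ROWS' [OPENING] [FORCE]. ROWS is JSON, a list of rows, each a list of 6 numbers: the shift along the world's x, y, z normalised to -1 to 1, where 1 is 250 mm, then the turn, a rotation vector about the world's x, y, z normalised to -1 to 1, where 1 is 180 degrees. In form: [[x, y, z, wx, wy, wz], ...]. A call has exactly 5 rows; each row is the pose to reach, as a shift and turn from the pose commanded when the call began, turning the shorter way round; what a row does not reach only later rows make up. A row lasts 1/8 s, in which the tool goes at most 62.5 mm and 10.7 degrees, less where a joint would pass 70% of its speed; a pose out of reach is approached as far as the arm can. A call with a number of a shift or a turn outside -1 to 1 is refused whole. A call with a gripper value outside its range is refused whole. OPENING is the opening, from 0 (shut) to 1 (fully open), set as the call begins (- or left out, the last holds). The fingers move at their own pace and stop on an object; FORCE is the grip in N (left out, the last holds). Time passes only in rows, so rows that repeat a pose let the fingers close, or fill a call up. It gives the time, the measured TCP pose, the force and the opening at its end, in the units of the state.
- r.read_state(): the state, without advancing time (a new reading comes with each control period).
- cams.grab_frame(name): name is "scene" or "side" or "wrist"; returns a dict with "img" (420x560x3 uint8, red, green, blue), "depth" (420x560 float32, m along the optical axis (not along the pixel's ray), 0 where there is no reading), "fx", "fy", "cx", "cy" (pixels), "rvec" (rotation vector, rad) and "tvec" (3), from world to camera coordinates, as OpenCV has them. Camera axes: x right, y down, z forward; pixel columns grow to the right and rows downward; lengths in m; the calibration is good to about 2 mm. A picture is of the moment at which its call begins.
- r.job_done(): hands the job in, once; it reports no verdict.
The state is a dict: "time_s": time; "joints": joint angles; "qd": joint speeds; "effort": joint torques, N m; "position": TCP position; "tcp_rot": TCP orientation; "wrist_force": force on the tool from outside, world axes, zero at the start; "moment": the same for the moment, N m; "gripper_width": opening from 0.0 (shut) to 1.0 (fully open).
Only numpy, scipy, OpenCV 4.12 (cv2) and the standard library are available. Lean on these libraries where they do the work, as an engineer would, in place of code of your own. Each camera call takes 0.05 s, during which the arm holds its last target.

## Working session

There is one attempt and no reset: what is moved stays moved. The work goes in short steps, Python scripts to look and compute and a shell command to move; the robot and the scene stay as the last step left them, time stands still between calls to the robot, and variables do not carry over. Pictures are saved under pics/ and viewed, and the job is handed in when it is done.

```bash
mkdir -p pics; ls; cat > h.py <<'E'
import numpy as np, cv2
from cell import r, cams
def grab(n,fn=None):
    f=cams.grab_frame(n)
    if fn: cv2.imwrite('pics/'+fn,f['img'][:,:,::-1])
    return f
def cloud(f):
    d=f['depth'];v,u=np.mgrid[:d.shape[0],:d.shape[1]]
    P=np.stack([(u-f['cx'])*d/f['fx'],(v-f['cy'])*d/f['fy'],d],-1)
    R,_=cv2.Rodrigues(np.array(f['rvec'],float))
    W=(P-np.array(f['tvec']).reshape(3))@R
    W[d==0]=np.nan
    return W
E
python3 - <<'E'
from h import *
for n in ['scene','side','wrist']:
    f=grab(n,n+'0.png'); np.savez(n+'0.npz',**f)
    R,_=cv2.Rodrigues(np.array(f['rvec'],float)); print(n,-R.T@np.array(f['tvec']).reshape(3),R[2],f['fx'])
print(r.read_state())
E
```

```text
pics
scene [1.15739211 0.45898799 1.30128493] [-0.45487513 -0.33226405 -0.8262501 ] 530.4042445209753
side [-0.21130211 -1.2060485   1.01833319] [ 0.43682749  0.71057753 -0.55159888] 485.09454573422045
wrist [ 0.30474709 -0.46483119  0.37317876] [-0.26601638 -0.1244225  -0.95590498] 377.92344063538496
{'time_s': 0.15, 'joints': array([-1.26018156e+00,  3.26795089e-01, -1.93328655e-01,  1.05198648e+00,
        1.91530728e-05,  1.43659629e+00]), 'qd': array([ 0.00021857, -0.0007458 ,  0.00343872,  0.00052984,  0.00055755,
       -0.00115774]), 'effort': array([ 6.04828474e-04, -4.43703890e+01,  2.62664133e+01,  1.04928209e-02,
       -1.90116079e-04,  1.76100947e-06]), 'position': array([ 0.23654505, -0.49606586,  0.23067971]), 'tcp_rot': array([-3.06293469e+00, -6.92678292e-01,  1.51780163e-04]), 'wrist_force': array([-0.55398135, -0.25553884, -0.82080044]), 'moment': array([ 0.00569738,  0.0126908 , -0.00881432]), 'gripper_width': 0.9994960339213417}
```

View pics/scene0.png

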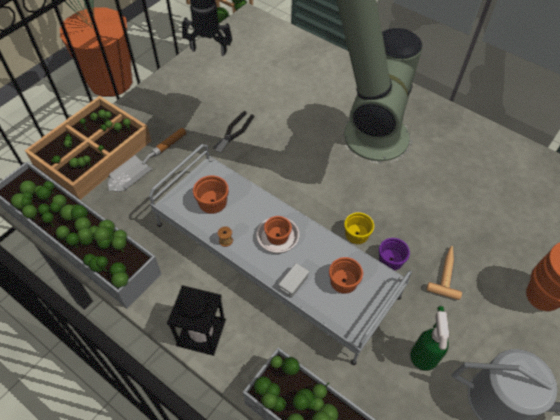

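View pics/side0.png

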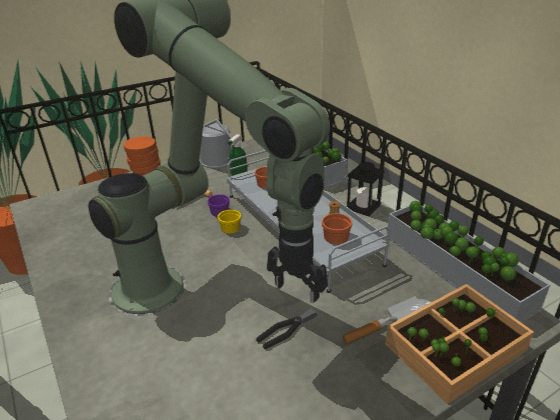

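View pics/wrist0.png

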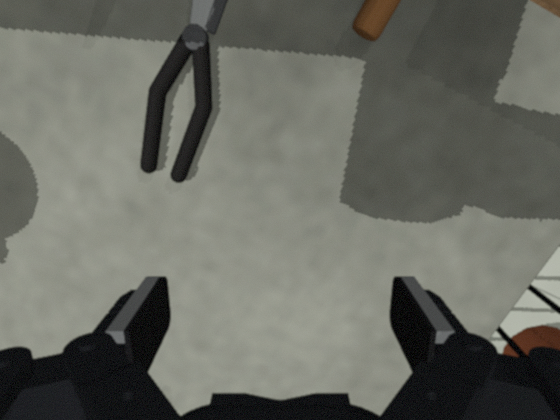

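The scene view shows one pot at (211,193), the saucer with the small pot at (278,234) and another pot at (345,274). The twine is at (225,237) and the tin at (292,280), and the yellow and purple look-alikes stand on the ledge in front of the rack. Next I measure the rack and the pots.

```bash
python3 - <<'E'
from h import *
f=dict(np.load('scene0.npz'));W=cloud(f);img=f['img']
hsv=cv2.cvtColor(img,cv2.COLOR_RGB2HSV)
Z=W[...,2]
u0,u1,v0,v1=140,420,140,370
roi=np.zeros(Z.shape,bool);roi[v0:v1,u0:u1]=1
deck=roi&(abs(Z-.09)<.004)
P=W[deck];print('deck z',np.median(P[:,2]),len(P))
# largest comp
n,l,s,c=cv2.connectedComponentsWithStats(deck.astype(np.uint8));k=1+s[1:,4].argmax()
P=W[l==k];rect=cv2.minAreaRect(P[:,:2].astype(np.float32));print(rect)
b=cv2.boxPoints(rect);print(b)
yaw=np.deg2rad(rect[2]);
for a in [yaw,yaw+np.pi/2]: print(np.rad2deg(a))
# lip points
lip=roi&(abs(Z-.112)<.004)
# rack frame
e=b[1]-b[0];e2=b[2]-b[1]
ax=e if np.linalg.norm(e)<np.linalg.norm(e2) else e2
ax=ax/np.linalg.norm(ax); ax*=np.sign(ax[0]); ay=np.array([-ax[1],ax[0]])
print('ax',ax,np.rad2deg(np.arctan2(ax[1],ax[0])))
C=np.array(rect[0])
L=(W[...,:2]-C)
X=L@ax;Y=L@ay
m=roi&(abs(X)<.16)&(abs(Y)<.33)
for lo in np.arange(.07,.145,.005):
  mm=m&(X>lo)&(X<=lo+.005)
  print(round(lo,3),mm.sum(),np.round(np.nanpercentile(Z[mm],[10,50,90]),3) if mm.sum() else '')
np.save('rk.npy',np.r_[C,ax])
red=(hsv[...,1]>120)&((hsv[...,0]<14))&(Z>.1)&(Z<.2)&roi
n,l,s,c=cv2.connectedComponentsWithStats(red.astype(np.uint8))
for i in range(1,n):
  if s[i,4]>60:
    q=l==i;z=Z[q];t=q&(Z>np.percentile(z,97)-.005)
    p=W[t][:,:2]
    # circle fit
    A=np.c_[2*p,np.ones(len(p))];x=np.linalg.lstsq(A,(p**2).sum(1),rcond=None)[0]
    cc=cv2.minEnclosingCircle(p.astype(np.float32))
    d=np.array(x[:2])-C
    print(s[i],'ztop',z.max(),'fit',x[:2],np.sqrt(x[2]+x[:2]@x[:2]),'enc',cc,'rack',d@ax,d@ay)
E
```

```text
deck z 0.09071086026372206 13055
((0.5664913058280945, 0.009705781936645508), (0.23279505968093872, 0.6716973781585693), 0.11882831901311874)
[[ 0.4493975   0.34531236]
 [ 0.45079058 -0.3263836 ]
 [ 0.6835851  -0.3259008 ]
 [ 0.682192    0.34579515]]
0.11882831901311874
90.11882831901312
ax [0.9999978  0.00207392] 0.1188268
0.07 425 [0.088 0.091 0.124]
0.075 440 [0.088 0.092 0.126]
0.08 456 [0.088 0.092 0.125]
0.085 457 [0.088 0.092 0.125]
0.09 465 [0.088 0.091 0.125]
0.095 545 [0.085 0.091 0.121]
0.1 840 [-0.001  0.087  0.094]
0.105 878 [-0.001  0.087  0.094]
0.11 948 [-0.002  0.088  0.095]
0.115 491 [-0.003  0.002  0.093]
0.12 542 [-0.002  0.002  0.111]
0.125 1878 [0.001 0.093 0.113]
0.13 476 [-0.002  0.001  0.087]
0.135 423 [-0.003  0.001  0.004]
0.14 414 [-0.003  0.001  0.004]
[193 176  35  37 799] ztop 0.15972890715256374 fit [ 0.57736224 -0.19925507] 0.044860831384527844 enc ((0.5763341784477234, -0.19875110685825348), 0.04923192039132118) rack 0.010437538137143482 -0.20898293994418823
[264 216  28  28 551] ztop 0.14656567365514028 fit [0.55695367 0.01338086] 0.032779036477885576 enc ((0.5561714768409729, 0.013695340603590012), 0.036541011184453964) rack -0.00952999321451578 0.0036948518325259205
[329 257  34  36 626] ztop 0.15233332086085336 fit [0.55985687 0.2263647 ] 0.03872509311308974 enc ((0.5603789687156677, 0.22545427083969116), 0.04301498457789421) rack -0.006185090013163616 0.2166721973095342
```

```bash
python3 - <<'E'
from h import *
f=dict(np.load('scene0.npz'));W=cloud(f);img=f['img']
X,Y,Z=W[...,0],W[...,1],W[...,2]
m=(abs(Z-.113)<.006)&(X>.66)&(X<.72)&(Y>-.3)&(Y<.32)
for lo in np.arange(-.3,.32,.05):
  q=m&(Y>lo)&(Y<=lo+.05)
  print(round(lo,2),q.sum(),np.round(np.percentile(X[q],[5,50,95]),4) if q.sum()>3 else '',np.nanmean(Z[q]))
print(np.polyfit(Y[m],X[m],1))
d=(abs(Z-.09)<.005)&(Y>-.3)&(Y<.32)
fr=[];
for lo in np.arange(-.3,.32,.02):
  q=d&(Y>lo)&(Y<=lo+.02)&(X>.42)&(X<.72); fr.append((lo+.01,X[q].min(),X[q].max()))
fr=np.array(fr);print(np.polyfit(fr[:,0],fr[:,1],1),np.median(fr[:,1]),np.median(fr[:,2]))
h=(Z>.14)&(Z<.18)&(X>.44)&(X<.7)&(abs(Y)>.29)&(abs(Y)<.4)
for s in (1,-1):
  q=h&(s*Y>0); print('hoop',q.sum(),np.percentile(Y[q],[5,50,95]),np.percentile(X[q],[5,95]))
# others
for n,(u,v) in dict(tin=(293,279),twine=(225,236)).items():
  a=np.zeros(Z.shape,bool);a[v-18:v+18,u-22:u+22]=1
  a&=(Z>.115)&(Z<.145)&(X>.56)
  p=W[a]; print(n,len(p),p.min(0),p.max(0))
a=np.zeros(Z.shape,bool);a[210:258,250:305]=1
a&=(Z>.105)&(Z<.114); p=W[a][:,:2].astype(np.float32);print('saucer rim',cv2.minEnclosingCircle(p))
A=np.c_[2*p,np.ones(len(p))]
for nm,(u,v) in dict(yel=(359,228),pur=(394,254)).items():
  a=np.zeros(Z.shape,bool);a[v-18:v+18,u-20:u+20]=1
  a&=(Z>.03)&(Z<.07);p=W[a];print(nm,p.min(0),p.max(0))
E
```

```text
-0.3 34 [0.6918 0.6946 0.6968] 0.11245198659681953
-0.25 37 [0.6918 0.6948 0.6963] 0.11204643462629539
-0.2 32 [0.6913 0.6935 0.6961] 0.11227510024932225
-0.15 36 [0.6921 0.6938 0.6962] 0.11250007950600348
-0.1 49 [0.6617 0.6921 0.6954] 0.11230301798972092
-0.05 43 [0.6903 0.694  0.6955] 0.11140113400271096
-0.0 38 [0.6906 0.6937 0.6955] 0.11176027905432952
0.05 41 [0.6898 0.6937 0.6958] 0.1123826537940245
0.1 78 [0.6755 0.6908 0.6948] 0.11276883850269429
0.15 45 [0.69   0.6931 0.695 ] 0.11115877081818161
0.2 47 [0.6904 0.6931 0.6953] 0.11126387525414207
0.25 52 [0.6903 0.6931 0.6949] 0.11134647030871177
0.3 20 [0.6905 0.693  0.6948] 0.11168458450805234
[-0.00205056  0.69168597]
[-0.00329414  0.45218839] 0.45180387812546324 0.6970726198021981
hoop 310 [0.34898316 0.35255947 0.35592991] [0.4829366  0.68337522]
hoop 241 [-0.32011612 -0.3157297  -0.31190707] [0.47415561 0.68596359]
tin 508 [0.60036477 0.09925189 0.11505765] [0.6959983  0.15022901 0.13113156]
twine 182 [ 0.62893845 -0.12824509  0.11502212] [ 0.69599252 -0.06907831  0.13805862]
saucer rim ((0.5578051805496216, 0.01330702006816864), 0.05792928859591484)
yel [0.3218121  0.11402943 0.03021067] [0.40616826 0.19714884 0.06116857]
pur [0.33466507 0.23593033 0.03000258] [0.4210629  0.3186644  0.06138308]
```

```bash
python3 - <<'E'
from h import *
from scipy.spatial.transform import Rotation as Ro
s=r.read_state();R0=Ro.from_rotvec(s['tcp_rot']);print(R0.as_matrix().round(3))
a=np.deg2rad(16)
z=np.array([np.sin(a),0,-np.cos(a)])
for sy in (1,-1):
  y=np.array([0,sy,0.]);x=np.cross(y,z);T=Ro.from_matrix(np.c_[x,y,z])
  d=(T*R0.inv()).as_rotvec();print(sy,d,d/np.pi,np.rad2deg(np.linalg.norm(d)))
E
```

```text
[[ 0.903  0.43  -0.   ]
 [ 0.43  -0.903  0.001]
 [ 0.    -0.001 -1.   ]]
1 [-0.3756309 -0.0867745  2.6737141] [-0.11956703 -0.02762118  0.85106963] 154.77684123376005
-1 [ 0.06079261 -0.27471854 -0.4420867 ] [ 0.01935089 -0.08744563 -0.14072057] 30.024664987702252
```

```bash
python3 -m jog '[[0.13,0.2,0,0.004,-0.018,-0.028],[0.26,0.4,0,0.008,-0.036,-0.056],[0.39,0.6,0,0.012,-0.054,-0.085],[0.52,0.8,0,0.0155,-0.07,-0.113],[0.65,1,0,0.0194,-0.0874,-0.1407]]' 0.4 20
```

```text
time_s: 0.78
position: [0.3999, -0.2449, 0.2312]
tcp_rot: [3.11, -0.006, 0.44]
wrist_force: [1.1, 0.4, -1.1]
gripper_width: 0.399
```

```bash
python3 -m jog '[[0.17,0.09,-0.05,0,0,0],[0.34,0.18,-0.15,0,0,0],[0.34,0.184,-0.3,0,0,0],[0.34,0.184,-0.45,0,0,0],[0.34,0.184,-0.484,0,0,0]]'
python3 - <<'E'
from h import *
grab('scene','s1.png');grab('side','d1.png');grab('wrist','w1.png')
E
```

```text
time_s: 1.4
position: [0.4823, -0.1989, 0.1078]
tcp_rot: [-3.11, 0.0, -0.43]
wrist_force: [0.2, -0.7, -0.2]
gripper_width: 0.4
```

View pics/d1.png

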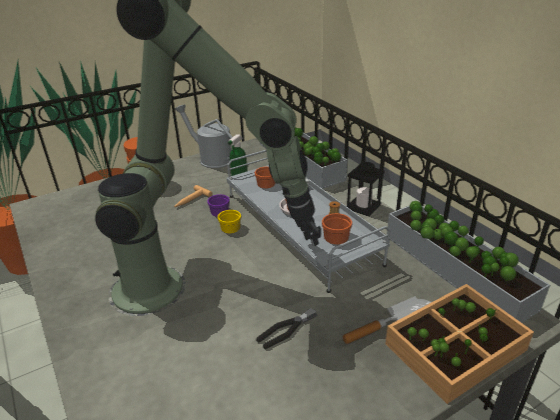

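View pics/w1.png

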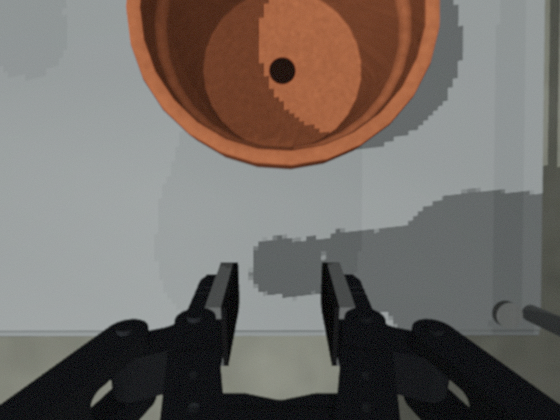

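```bash
python3 -m jog '[[0.0,0,-0.02,0,0,0],[0.03,0,-0.04,0,0,0],[0.06,0,-0.04,0,0,0],[0.09,0,-0.04,0,0,0],[0.12,0,-0.04,0,0,0]]'
python3 -m jog '[[0.025,0,0,0,0,0],[0.05,0,0,0,0,0],[0.075,0,0,0,0,0],[0.1,0,0,0,0,0],[0.12,0,0,0,0,0]]'
python3 - <<'E'
from h import *
grab('wrist','w2.png')
E
```

```text
time_s: 2.17
position: [0.515, -0.2005, 0.1004]
tcp_rot: [3.11, 0.0, 0.437]
wrist_force: [0.2, 0.1, -0.7]
gripper_width: 0.405
time_s: 2.8
position: [0.5442, -0.2003, 0.1001]
tcp_rot: [3.11, -0.0, 0.436]
wrist_force: [-2.0, 0.6, 1.1]
gripper_width: 0.402
```

View pics/w2.png

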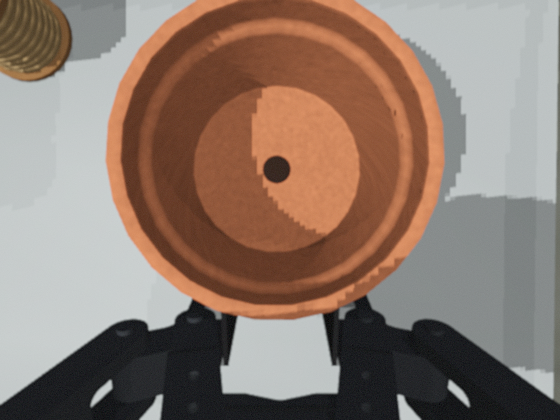

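```bash
python3 -m jog '[[0.02,0,0,0,0,0],[0.04,0,0,0,0,0],[0.06,0,0,0,0,0],[0.08,0,0,0,0,0],[0.1,0,0,0,0,0]]'
python3 -m jog '[[0.02,0,0,0,0,0],[0.04,0,0,0,0,0],[0.056,0,0,0,0,0],[0.068,0,0,0,0,0],[0.08,0,0,0,0,0]]'
python3 - <<'E'
from h import *
f=grab('wrist','w3.png');f=grab('side','d3.png');f=grab('scene','s3.png');W=cloud(f);np.savez('s3.npz',**f)
img=f['img'];hsv=cv2.cvtColor(img,cv2.COLOR_RGB2HSV);Z=W[...,2]
q=(hsv[...,1]>120)&(hsv[...,0]<14)&(Z>.135)&(Z<.2)&(W[...,1]<-.13)&(W[...,1]>-.26)&(W[...,0]>.5)&(W[...,0]<.72)
print(cv2.minEnclosingCircle(W[q][:,:2].astype(np.float32)))
E
```

```text
time_s: 3.48
position: [0.5695, -0.2005, 0.1002]
tcp_rot: [3.11, -0.0, 0.437]
wrist_force: [-1.3, 0.5, -0.7]
gripper_width: 0.4
time_s: 4.1
position: [0.5893, -0.2005, 0.1002]
tcp_rot: [3.11, -0.0, 0.436]
wrist_force: [-1.2, -0.1, -0.1]
gripper_width: 0.402
((0.631969153881073, -0.19585569202899933), 0.053709477186203)
```

View pics/w3.png

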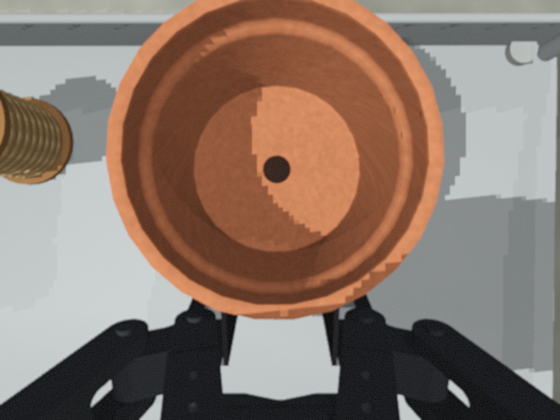

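View pics/s3.png

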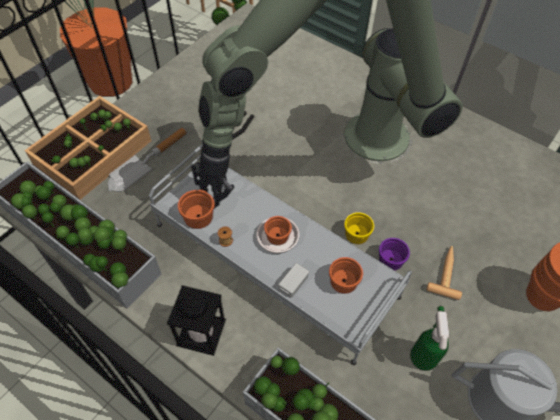

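```bash
python3 -m jog '[[0.008,0,0,0,0,0],[0.016,0,0,0,0,0],[0.024,0,0,0,0,0],[0.03,0,0,0,0,0],[0.036,0,0,0,0,0]]'
```

```text
time_s: 4.88
position: [0.5983, -0.2005, 0.1003]
tcp_rot: [3.11, -0.0, 0.437]
wrist_force: [-1.7, -0.2, 0.5]
gripper_width: 0.399
```

```bash
python3 -m jog '[[0.004,0,0,0,0,0],[0.008,0,0,0,0,0],[0.012,0,0,0,0,0],[0.016,0,0,0,0,0],[0.016,0,0,0,0,0]]'
```

```text
time_s: 5.5
position: [0.6015, -0.2004, 0.1001]
tcp_rot: [3.11, -0.001, 0.434]
wrist_force: [-4.2, -0.1, 3.0]
gripper_width: 0.403
```

```bash
python3 -m jog '[[0.002,0,0,0,0,0],[0.004,0,0,0,0,0],[0.004,0,0,0,0,0],[0.004,0,0,0,0,0],[0.004,0,0,0,0,0]]'
python3 - <<'E'
from h import *
grab('wrist','w4.png')
E
```

```text
time_s: 6.12
position: [0.6017, -0.2004, 0.0998]
tcp_rot: [3.111, -0.001, 0.432]
wrist_force: [-7.7, -0.4, 4.1]
gripper_width: 0.402
```

View pics/w4.png

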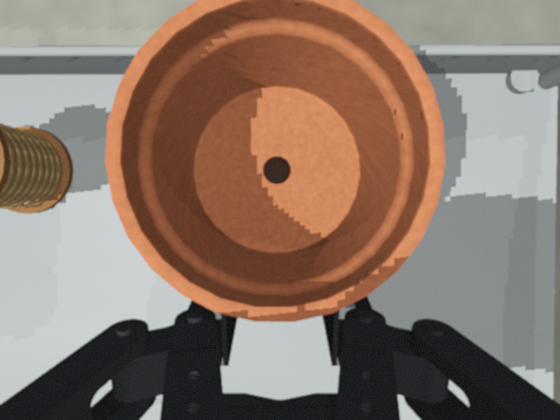

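```bash
python3 -m jog '[[-0.02,0,0,0,0,0],[-0.1,0,0,0,0,0],[-0.25,0,0.02,0,0,0],[-0.45,0,0.15,0,0,0],[-0.53,0,0.3,0,0,0]]'
python3 -m jog '[[-0.05,0.25,0,0,0,0],[-0.05,0.5,0,0,0,0],[-0.05,0.75,0,0,0,0],[-0.05,0.856,-0.1,0,0,0],[-0.05,0.856,-0.2,0,0,0]]'
python3 - <<'E'
from h import *
grab('wrist','w5.png')
f=grab('scene','s5.png');W=cloud(f);np.savez('s5.npz',**f)
img=f['img'];hsv=cv2.cvtColor(img,cv2.COLOR_RGB2HSV);Z=W[...,2]
q=(hsv[...,1]>120)&(hsv[...,0]<14)&(Z>.14)&(Z<.2)&(W[...,1]<-.13)&(W[...,1]>-.26)&(W[...,0]>.5)&(W[...,0]<.72)
print(cv2.minEnclosingCircle(W[q][:,:2].astype(np.float32)))
E
```

```text
time_s: 6.8
position: [0.4684, -0.1996, 0.1752]
tcp_rot: [-3.111, 0.001, -0.435]
wrist_force: [1.2, -1.2, 1.0]
gripper_width: 0.399
time_s: 7.42
position: [0.4593, 0.0159, 0.1258]
tcp_rot: [-3.11, -0.007, -0.443]
wrist_force: [0.0, -0.7, -0.5]
gripper_width: 0.406
((0.6507607698440552, -0.19772547483444214), 0.049609020352363586)
```

View pics/w5.png

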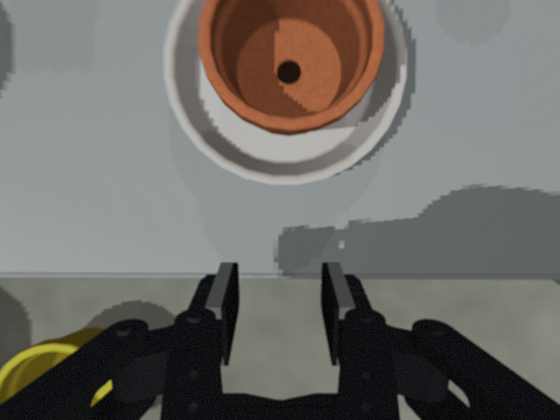

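View pics/s5.png

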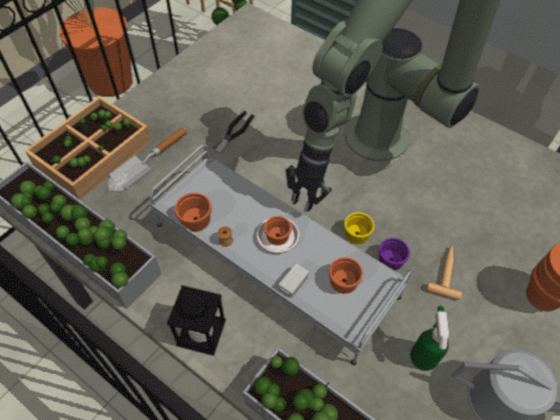

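```bash
python3 -m jog '[[0.0,-0.004,-0.06,0,0,0],[0.02,-0.004,-0.1,0,0,0],[0.05,-0.004,-0.1,0,0,0],[0.08,-0.004,-0.1,0,0,0],[0.104,-0.004,-0.1,0,0,0]]'
python3 -m jog '[[0.012,0,0,0,0,0],[0.024,0,0,0,0,0],[0.036,0,0,0,0,0],[0.05,0,0,0,0,0],[0.064,0,0,0,0,0]]'
python3 - <<'E'
from h import *
grab('wrist','w6.png')
E
```

```text
time_s: 8.15
position: [0.4855, 0.0123, 0.1009]
tcp_rot: [3.11, -0.0, 0.439]
wrist_force: [-0.0, -0.8, 0.9]
gripper_width: 0.398
time_s: 8.78
position: [0.4996, 0.0127, 0.0999]
tcp_rot: [3.111, -0.0, 0.435]
wrist_force: [-2.0, -0.0, 0.8]
gripper_width: 0.398
```

View pics/w6.png

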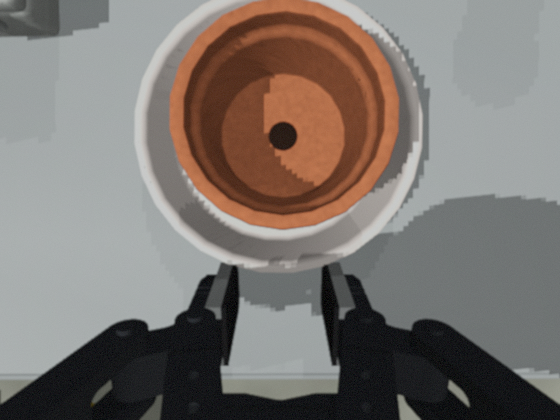

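```bash
python3 -m jog '[[0.016,0,0,0,0,0],[0.032,0,0,0,0,0],[0.05,0,0,0,0,0],[0.068,0,0,0,0,0],[0.086,0,0,0,0,0]]'
python3 -m jog '[[0.018,0,0,0,0,0],[0.036,0,0,0,0,0],[0.054,0,0,0,0,0],[0.072,0,0,0,0,0],[0.09,0,0,0,0,0]]'
python3 - <<'E'
from h import *
grab('wrist','w7.png')
E
```

```text
time_s: 9.45
position: [0.522, 0.0125, 0.1003]
tcp_rot: [3.11, -0.0, 0.437]
wrist_force: [-2.0, -0.2, -0.5]
gripper_width: 0.398
time_s: 10.07
position: [0.5445, 0.0125, 0.1003]
tcp_rot: [3.11, -0.0, 0.437]
wrist_force: [-1.0, -0.5, -1.4]
gripper_width: 0.399
```

View pics/w7.png

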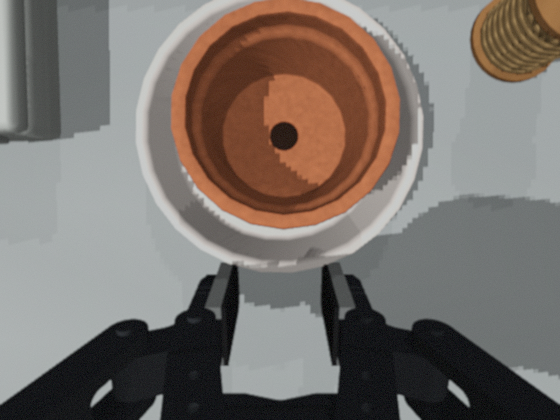

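```bash
python3 -m jog '[[0.018,0,0,0,0,0],[0.036,0,0,0,0,0],[0.054,0,0,0,0,0],[0.07,0,0,0,0,0],[0.086,0,0,0,0,0]]'
python3 -m jog '[[0.01,0,0,0,0,0],[0.018,0,0,0,0,0],[0.025,0,0,0,0,0],[0.031,0,0,0,0,0],[0.036,0,0,0,0,0]]'
python3 - <<'E'
from h import *
grab('wrist','w8.png')
E
```

```text
time_s: 10.75
position: [0.5659, 0.0125, 0.1003]
tcp_rot: [3.11, -0.0, 0.437]
wrist_force: [-1.6, 0.3, 0.9]
gripper_width: 0.401
time_s: 11.38
position: [0.5727, 0.0126, 0.0994]
tcp_rot: [3.111, -0.0, 0.431]
wrist_force: [-7.1, -0.5, 2.6]
gripper_width: 0.397
```

View pics/w8.png

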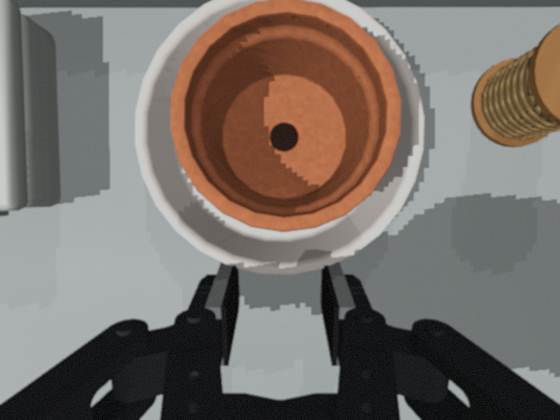

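```bash
python3 -m jog '[[0.003,0,0,0,0,0],[0.006,0,0,0,0,0],[0.006,0,0,0,0,0],[0.006,0,0,0,0,0],[0.006,0,0,0,0,0]]'
python3 - <<'E'
from h import *
f=grab('scene','s9.png');W=cloud(f)
cv2.imwrite('pics/s9c.png',cv2.resize(f['img'][160:340,140:380,::-1],None,fx=3,fy=3,interpolation=cv2.INTER_CUBIC))
X,Y,Z=W[...,0],W[...,1],W[...,2]
hsv=cv2.cvtColor(f['img'],cv2.COLOR_RGB2HSV)
q=(Z>.105)&(Z<.114)&(X>.54)&(X<.690)&(Y>-.06)&(Y<.09)
p=W[q][:,:2].astype(np.float32);print(cv2.minEnclosingCircle(p),p.min(0),p.max(0))
q=(hsv[...,1]>120)&(hsv[...,0]<14)&(Z>.134)&(Z<.17)&(Y>-.06)&(Y<.09)&(X>.54)&(X<.7)
print(cv2.minEnclosingCircle(W[q][:,:2].astype(np.float32)))
E
```

```text
time_s: 12.05
position: [0.573, 0.0126, 0.0988]
tcp_rot: [3.111, -0.001, 0.428]
wrist_force: [-8.9, -0.0, 2.7]
gripper_width: 0.396
((0.6264622807502747, 0.001809544861316681), 0.0754469707608223) [ 0.55614746 -0.04333729] [0.68989754 0.06797382]
((0.6325699687004089, 0.012193853966891766), 0.03672301396727562)
```

View pics/s9c.png

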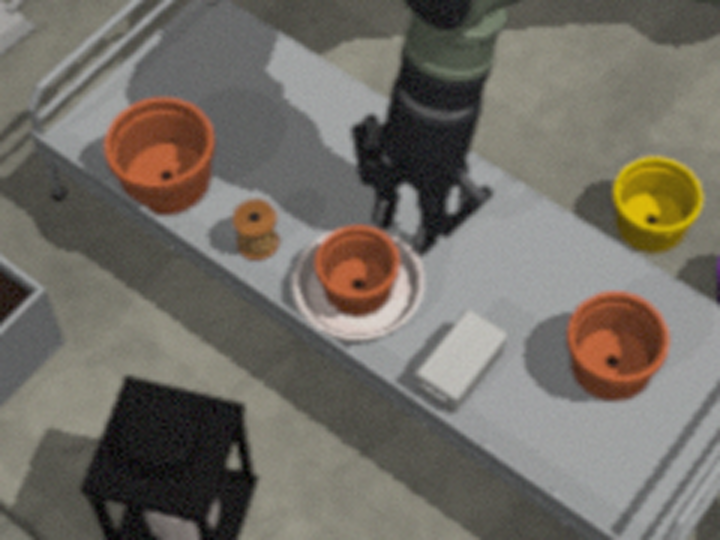

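```bash
python3 -m jog '[[-0.02,0,0,0,0,0],[-0.08,0,0,0,0,0],[-0.2,0,0.02,0,0,0],[-0.36,0,0.15,0,0,0],[-0.43,0,0.3,0,0,0]]'
python3 -m jog '[[0,0.25,0,0,0,0],[0,0.5,0,0,0,0],[0,0.75,0,0,0,0],[0,0.855,-0.1,0,0,0],[0,0.855,-0.2,0,0,0]]'
python3 - <<'E'
from h import *
grab('wrist','w10.png')
f=grab('scene','s10.png');W=cloud(f)
X,Y,Z=W[...,0],W[...,1],W[...,2]
q=(Z>.105)&(Z<.114)&(X>.54)&(X<.689)&(Y>-.06)&(Y<.085)
p=W[q][:,:2].astype(np.float32);print(p.min(0),p.max(0),cv2.minEnclosingCircle(p))
E
```

```text
time_s: 12.72
position: [0.4654, 0.0129, 0.175]
tcp_rot: [3.111, -0.0, 0.433]
wrist_force: [1.4, 0.4, 0.1]
gripper_width: 0.399
time_s: 13.35
position: [0.4759, 0.1146, 0.142]
tcp_rot: [-3.074, -0.113, -0.43]
wrist_force: [-0.5, -0.3, -1.4]
gripper_width: 0.401
[ 0.57809573 -0.04305197] [0.68854916 0.06778391] ((0.6334244608879089, 0.012483261525630951), 0.05743061751127243)
```

View pics/w10.png

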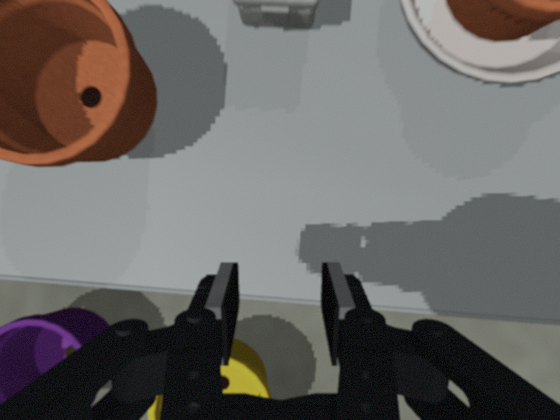

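View pics/s10.png

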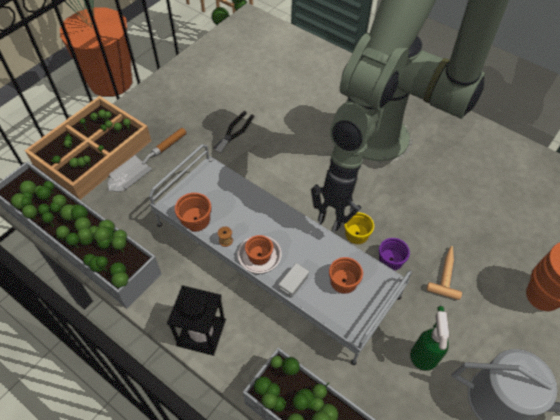

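The saucer rests with its centre at x ≈ 0.633 and its pot in the middle, at (258,255) in the scene view. The arm fell short of the commanded y, so I check the joints.

```bash
python3 - <<'E'
from h import *
s=r.read_state();print(s['joints'].round(3),s['qd'].round(3),s['position'],s['tcp_rot'])
from scipy.spatial.transform import Rotation as Ro
M=Ro.from_rotvec(s['tcp_rot']).as_matrix();print(M.round(3))
E
```

```text
[ 0.069  0.123 -0.773  0.402  0.026  3.141] [-0.002 -0.025  0.034  0.048  0.001 -0.002] [0.47344744 0.11430608 0.13982552] [-3.07568093 -0.11271238 -0.42132982]
[[ 0.961  0.077  0.267]
 [ 0.067 -0.997  0.045]
 [ 0.27  -0.025 -0.963]]
```

```bash
python3 -m jog '[[0,0,0.08,-0.0153,0,0.0534],[0,0,0.16,-0.0306,0,0.107],[0,0,0.24,-0.046,0,0.16],[0,0,0.24,-0.0613,0,0.2136],[0,0,0.24,-0.0767,0,0.267]]'
python3 - <<'E'
from h import *
s=r.read_state();print(s['joints'].round(3))
from scipy.spatial.transform import Rotation as Ro
M=Ro.from_rotvec(s['tcp_rot']).as_matrix();print(M.round(3))
E
```

```text
time_s: 14.08
position: [0.4757, 0.1144, 0.203]
tcp_rot: [2.699, 1.386, 0.347]
wrist_force: [-1.1, 0.5, 0.1]
gripper_width: 0.401
[ 0.081  0.063 -0.638  0.626  0.006  2.275]
[[ 0.563  0.791  0.24 ]
 [ 0.811 -0.585  0.025]
 [ 0.16   0.18  -0.97 ]]
```

```bash
python3 -m jog '[[0,0.05,0,-0.0153,0,0.0534],[0,0.1,0,-0.0306,0,0.107],[0,0.15,0,-0.046,0,0.16],[0,0.2,0,-0.0613,0,0.2136],[-0.02,0.22,0,-0.0767,0,0.267]]'
python3 -m jog '[[0,0.05,0,-0.0153,0,0.0534],[0,0.1,0,-0.0306,0,0.107],[0,0.15,0,-0.046,0,0.16],[0,0.2,0,-0.0613,0,0.2136],[-0.02,0.22,0,-0.0767,0,0.267]]'
python3 - <<'E'
from h import *
from scipy.spatial.transform import Rotation as Ro
s=r.read_state();print(s['joints'].round(3))
R0=Ro.from_rotvec(s['tcp_rot'])
a=np.deg2rad(16);z=np.array([np.sin(a),0,-np.cos(a)]);y=np.array([0,1.,0]);x=np.cross(y,z)
d=(Ro.from_matrix(np.c_[x,y,z])*R0.inv()).as_rotvec();print(d/np.pi,np.rad2deg(np.linalg.norm(d)))
E
```

```text
time_s: 14.7
position: [0.4708, 0.17, 0.2026]
tcp_rot: [1.809, 2.319, 0.199]
wrist_force: [-0.7, -0.4, 0.0]
gripper_width: 0.395
time_s: 15.32
position: [0.4659, 0.2251, 0.2026]
tcp_rot: [0.651, 2.804, 0.025]
wrist_force: [-0.1, -0.1, -0.8]
gripper_width: 0.4
[ 0.388  0.14  -0.554  0.65  -0.137  0.828]
[-0.02555317 -0.00280294  0.14173939] 25.929295221113517
```

Finish the turn, then descend in front of the middle pot.

```bash
python3 -m jog '[[0,0,0,-0.0085,-0.001,0.047],[0,0,0,-0.017,-0.002,0.094],[0,0,-0.1,-0.0256,-0.0028,0.1417],[0,0,-0.25,-0.0256,-0.0028,0.1417],[0,0,-0.32,-0.0256,-0.0028,0.1417]]'
python3 - <<'E'
from h import *
from scipy.spatial.transform import Rotation as Ro
s=r.read_state();print(s['joints'].round(3),Ro.from_rotvec(s['tcp_rot']).as_matrix().round(3))
grab('wrist','w11.png')
E
```

```text
time_s: 15.95
position: [0.4644, 0.2239, 0.1207]
tcp_rot: [0.009, 2.865, -0.001]
wrist_force: [-0.4, 0.7, 0.5]
gripper_width: 0.4
[ 0.364  0.22  -0.71   0.382 -0.099  0.358] [[-0.962  0.006  0.273]
 [ 0.006  1.    -0.001]
 [-0.273  0.    -0.962]]
```

View pics/w11.png

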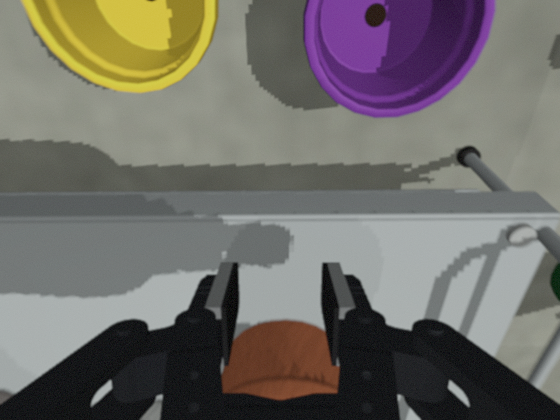

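The wrist camera now faces the robot. The middle pot is centred between the fingers at column 280, and the rack front edge is at row 215.

```bash
python3 -m jog '[[0.0,0,-0.04,0,0,0],[0.03,0.004,-0.083,0,0,0],[0.07,0.004,-0.083,0,0,0],[0.12,0.004,-0.083,0,0,0],[0.17,0.004,-0.083,0,0,0]]'
python3 -m jog '[[0.02,0,0,0,0,0],[0.04,0,0,0,0,0],[0.055,0,0,0,0,0],[0.07,0,0,0,0,0],[0.085,0,0,0,0,0]]'
python3 - <<'E'
from h import *
f=grab('scene','s12.png')
cv2.imwrite('pics/s12c.png',cv2.resize(f['img'][180:360,200:440,::-1],None,fx=3,fy=3,interpolation=cv2.INTER_CUBIC))
E
```

```text
time_s: 16.62
position: [0.5096, 0.2264, 0.1025]
tcp_rot: [0.007, 2.861, 0.002]
wrist_force: [-0.1, 0.4, 0.2]
gripper_width: 0.398
time_s: 17.25
position: [0.5291, 0.2262, 0.1018]
tcp_rot: [0.007, 2.863, 0.001]
wrist_force: [-1.1, -0.6, -0.4]
gripper_width: 0.4
```

View pics/s12c.png

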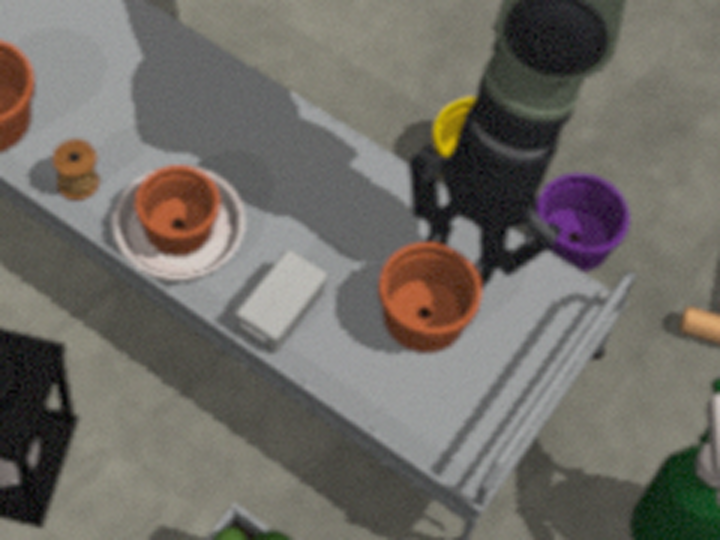

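```bash
python3 -m jog '[[0.018,0,0,0,0,0],[0.036,0,0,0,0,0],[0.054,0,0,0,0,0],[0.072,0,0,0,0,0],[0.09,0,0,0,0,0]]'
python3 -m jog '[[0.018,0,0,0,0,0],[0.036,0,0,0,0,0],[0.054,0,0,0,0,0],[0.072,0,0,0,0,0],[0.09,0,0,0,0,0]]'
python3 - <<'E'
from h import *
f=grab('scene','s13.png');W=cloud(f)
cv2.imwrite('pics/s13c.png',cv2.resize(f['img'][180:360,200:440,::-1],None,fx=3,fy=3,interpolation=cv2.INTER_CUBIC))
hsv=cv2.cvtColor(f['img'],cv2.COLOR_RGB2HSV);X,Y,Z=W[...,0],W[...,1],W[...,2]
q=(hsv[...,1]>120)&(hsv[...,0]<14)&(Z>.134)&(Z<.17)&(Y>.16)&(Y<.29)&(X>.52)&(X<.72)
print(cv2.minEnclosingCircle(W[q][:,:2].astype(np.float32)))
E
```

```text
time_s: 17.92
position: [0.552, 0.2262, 0.1019]
tcp_rot: [0.007, 2.863, 0.001]
wrist_force: [-0.7, 0.3, -0.5]
gripper_width: 0.399
time_s: 18.55
position: [0.5745, 0.2262, 0.1019]
tcp_rot: [0.007, 2.863, 0.001]
wrist_force: [-0.1, 0.1, -0.8]
gripper_width: 0.401
((0.6146510243415833, 0.22427406907081604), 0.04636813700199127)
```

View pics/s13c.png

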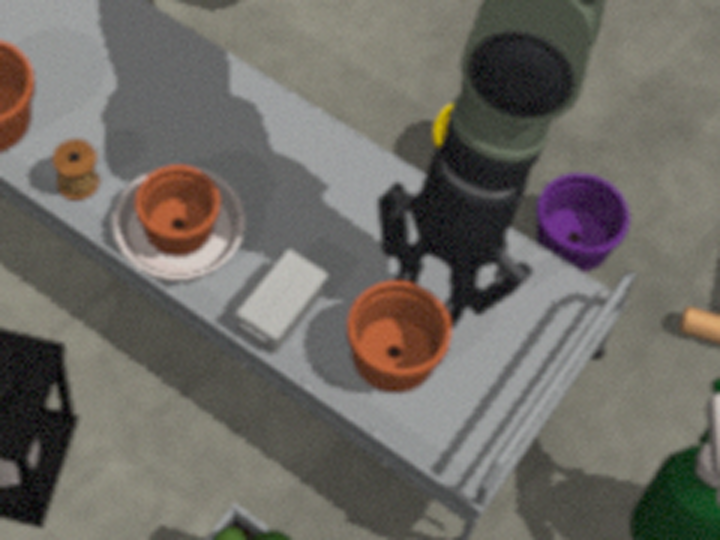

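```bash
python3 -m jog '[[0.018,0,0,0,0,0],[0.036,0,0,0,0,0],[0.054,0,0,0,0,0],[0.072,0,0,0,0,0],[0.09,0,0,0,0,0]]'
python3 -m jog '[[0.012,0,0,0,0,0],[0.02,0,0,0,0,0],[0.027,0,0,0,0,0],[0.033,0,0,0,0,0],[0.038,0,0,0,0,0]]'
```

```text
time_s: 19.23
position: [0.597, 0.2262, 0.1019]
tcp_rot: [0.007, 2.863, 0.001]
wrist_force: [-0.9, 0.5, 0.3]
gripper_width: 0.399
time_s: 19.85
position: [0.6062, 0.2262, 0.1019]
tcp_rot: [0.007, 2.863, 0.001]
wrist_force: [-0.5, -0.1, 1.1]
gripper_width: 0.398
```

```bash
python3 -m jog '[[0.004,0,0,0,0,0],[0.009,0,0,0,0,0],[0.014,0,0,0,0,0],[0.019,0,0,0,0,0],[0.024,0,0,0,0,0]]'
```

```text
time_s: 20.48
position: [0.6109, 0.2262, 0.1015]
tcp_rot: [0.006, 2.865, 0.001]
wrist_force: [-7.2, -0.4, 4.4]
gripper_width: 0.397
```

```bash
python3 -m jog '[[0.002,0,0,0,0,0],[0.004,0,0,0,0,0],[0.004,0,0,0,0,0],[0.004,0,0,0,0,0],[0.004,0,0,0,0,0]]'
python3 -m jog '[[-0.02,0,0,0,0,0],[-0.1,0,0,0,0,0],[-0.25,0,0.02,0,0,0],[-0.45,0,0.15,0,0,0],[-0.55,0,0.35,0,0,0]]'
python3 -m jog '[[-0.1,0,0.1,0,0,0],[-0.2,0,0.2,0,0,0],[-0.2,0,0.2,0,0,0],[-0.2,0,0.2,0,0,0],[-0.2,0,0.2,0,0,0]]'
python3 - <<'E'
from h import *
f=grab('scene','s14.png');g=grab('side','d14.png');W=cloud(f)
cv2.imwrite('pics/s14c.png',cv2.resize(f['img'][160:340,140:400,::-1],None,fx=3,fy=3,interpolation=cv2.INTER_CUBIC))
hsv=cv2.cvtColor(f['img'],cv2.COLOR_RGB2HSV);X,Y,Z=W[...,0],W[...,1],W[...,2]
f0=dict(np.load('scene0.npz'));W0=cloud(f0)
for n,a,b,lo in [('big',-.26,-.14,.143),('small',-.05,.08,.132),('mid',.17,.285,.135)]:
  q=(hsv[...,1]>120)&(hsv[...,0]<14)&(Z>lo)&(Z<.17)&(Y>a)&(Y<b)&(X>.52)&(X<.72)
  p=W[q]; A=np.c_[p[:,:2],np.ones(len(p))];print(n,cv2.minEnclosingCircle(p[:,:2].astype(np.float32)))
q=(Z>.105)&(Z<.114)&(X>.54)&(X<.689)&(Y>-.06)&(Y<.085)
print('saucer',cv2.minEnclosingCircle(W[q][:,:2].astype(np.float32)))
for lab,V in (('0',W0),('1',W)):
  for n,a,b,zl in [('tin',.085,.165,.118),('twine',-.135,-.06,.126)]:
    q=(V[...,2]>zl)&(V[...,2]<.14)&(V[...,0]>.6)&(V[...,0]<.69)&(V[...,1]>a)&(V[...,1]<b)
    if n=='tin': q&=hsv[...,1]<60
    print(lab,n,q.sum(),np.median(V[q],0))
E
```

```text
time_s: 21.1
position: [0.611, 0.2262, 0.1012]
tcp_rot: [0.006, 2.867, 0.001]
wrist_force: [-7.5, -0.2, 4.9]
gripper_width: 0.398
time_s: 21.72
position: [0.4722, 0.2254, 0.1884]
tcp_rot: [0.006, 2.867, -0.001]
wrist_force: [1.9, 0.5, 0.1]
gripper_width: 0.401
time_s: 22.35
position: [0.426, 0.2259, 0.2383]
tcp_rot: [0.008, 2.864, 0.0]
wrist_force: [-0.6, 0.3, -0.2]
gripper_width: 0.401
big ((0.6505610942840576, -0.19816294312477112), 0.049104947596788406)
small ((0.6340118050575256, 0.012265250086784363), 0.036586396396160126)
mid ((0.6535752415657043, 0.22643014788627625), 0.042422663420438766)
saucer ((0.6330488324165344, 0.012184828519821167), 0.05750424414873123)
0 tin 486 [0.64332732 0.12968323 0.12462139]
0 twine 153 [ 0.64971707 -0.08954078  0.13312277]
1 tin 486 [0.64324649 0.12950159 0.12433162]
1 twine 151 [ 0.64900951 -0.0894411   0.13316561]
```

View pics/s14c.png

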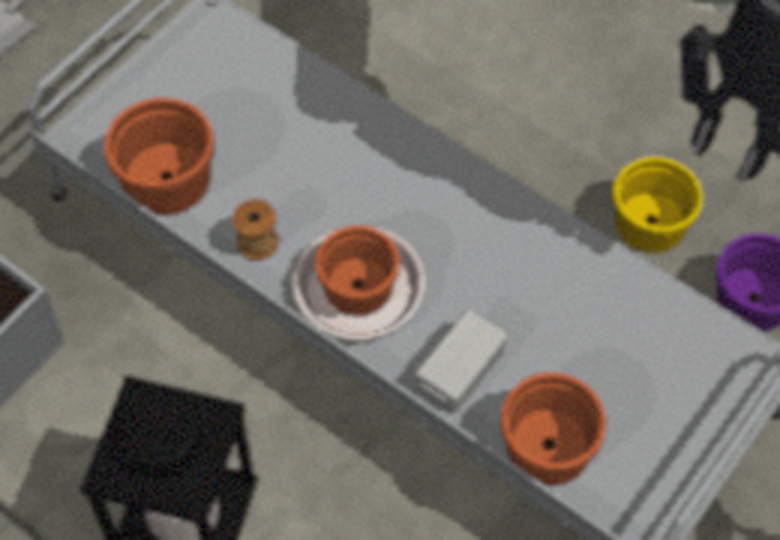

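View pics/d14.png

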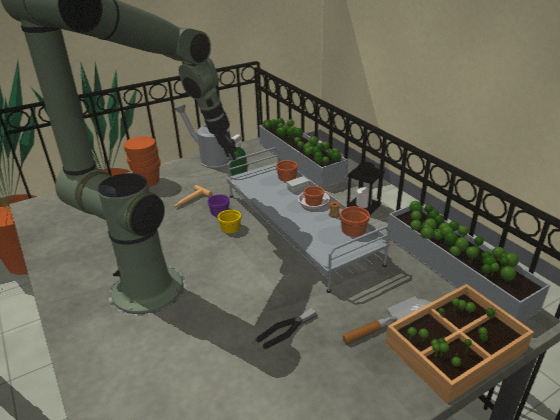

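All three read as resting against the lip. The lip position implied by the saucer differs by 2–4 mm from the other two, so I check that gap directly before handing in.

```bash
python3 - <<'E'
from h import *
Ws=[cloud(cams.grab_frame('scene')) for _ in range(4)]
W=np.nanmean(Ws,0)
f=cams.grab_frame('scene')
X,Y,Z=W[...,0],W[...,1],W[...,2]
for y0 in (0.0125,):
  q=(abs(Y-y0)<.008)&(X>.66)&(X<.705)&(Z>.06)
  o=np.argsort(X[q]);
  for a,b in zip(X[q][o],Z[q][o]): print(round(a,4),round(b,4),end=' | ')
print()
m=(Z>.109)&(X>.686)&(X<.70)&(Y>-.3)&(Y<.32);print(np.percentile(X[m&(abs(Y-.0125)>.06)&(abs(Y-.0125)<.09)],[2,10,50,90,98]))
cv2.imwrite('pics/s15c.png',cv2.resize(f['img'][220:285,220:310,::-1],None,fx=8,fy=8,interpolation=cv2.INTER_CUBIC))
E
```

```text
0.6607 0.0957 | 0.661 0.1007 | 0.661 0.0948 | 0.6613 0.0976 | 0.6614 0.0963 | 0.6615 0.1037 | 0.6616 0.1035 | 0.662 0.1066 | 0.6623 0.1069 | 0.6623 0.1019 | 0.6624 0.0965 | 0.6625 0.1116 | 0.6628 0.1176 | 0.6628 0.1136 | 0.6628 0.0958 | 0.6631 0.1146 | 0.6631 0.1108 | 0.6631 0.0943 | 0.6632 0.1413 | 0.6632 0.1416 | 0.6634 0.0968 | 0.6634 0.1245 | 0.6634 0.0986 | 0.6635 0.1064 | 0.6637 0.1409 | 0.6637 0.1179 | 0.6638 0.1142 | 0.6642 0.0935 | 0.6643 0.1229 | 0.6644 0.1228 | 0.6647 0.0966 | 0.6649 0.0966 | 0.665 0.1264 | 0.665 0.1227 | 0.6652 0.1427 | 0.6652 0.1425 | 0.6657 0.0969 | 0.6658 0.1422 | 0.6659 0.1406 | 0.6659 0.1321 | 0.6661 0.0962 | 0.6661 0.0945 | 0.6663 0.1436 | 0.6665 0.1406 | 0.6666 0.1371 | 0.6668 0.0973 | 0.6668 0.1395 | 0.6669 0.1363 | 0.667 0.1362 | 0.6671 0.0946 | 0.6672 0.1333 | 0.6673 0.0969 | 0.6676 0.1428 | 0.6679 0.1419 | 0.6681 0.0953 | 0.6691 0.1394 | 0.6692 0.0965 | 0.6693 0.0928 | 0.6696 0.097 | 0.6697 0.099 | 0.6701 0.0943 | 0.6704 0.0973 | 0.671 0.0983 | 0.6721 0.0975 | 0.6724 0.0965 | 0.6724 0.0949 | 0.6726 0.0966 | 0.6731 0.0961 | 0.6736 0.0956 | 0.674
[... 328 characters left out ...]
1 0.1111 | 0.6893 0.11 | 0.691 0.1126 | 0.6913 0.1129 | 0.6921 0.1137 | 0.6922 0.1135 | 0.6928 0.1108 | 0.693 0.1136 | 0.6932 0.1126 | 0.6937 0.1041 | 0.6937 0.0903 | 0.6938 0.0962 | 0.6938 0.0986 | 0.6939 0.0949 | 0.694 0.1067 | 0.6941 0.0959 | 0.6942 0.0897 | 0.6942 0.1093 | 0.6942 0.1127 | 0.6943 0.1039 | 0.6943 0.1017 | 0.6943 0.0908 | 0.6944 0.0927 | 0.6944 0.1116 | 0.6945 0.1038 | 0.6945 0.0946 | 0.6947 0.1118 | 0.6947 0.1062 | 0.6947 0.0993 | 0.6952 0.1114 | 0.6952 0.0891 | 0.6953 0.091 | 0.6953 0.0793 | 0.6955 0.0833 | 0.6955 0.0875 | 0.6956 0.0911 | 0.6958 0.0898 | 0.696 0.0852 | 0.696 0.0863 | 0.6961 0.0872 | 0.6965 0.0842 | 
[0.69029742 0.69144071 0.69335288 0.69448689 0.69477353]
```

View pics/s15c.png

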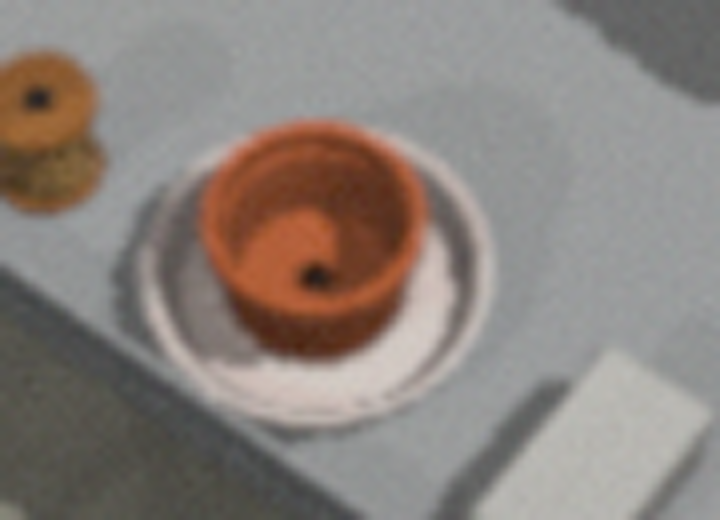

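The depth profile runs unbroken from the saucer rim (x up to ~0.690) into the lip (0.691–0.695), so the saucer is touching. Handing in.

```bash
python3 -c "
from cell import r
print(r.job_done(), r.read_state()['time_s'])"
```

```text
the job is handed in; nothing more can be done
the job is handed in; nothing more can be done
```

I pushed the big pot, the saucer with the small pot in it, and the middle pot straight back against the raised edge, then handed the job in. It took about 23 s of the 48 s allowed. I used two part-open fingertips leaned 16°, at low height and speed. Halfway through, the last joint reached its limit, so I turned the gripper half round in the air before doing the middle pot.

**Contact with the edge:** each push stopped moving against the edge, and the highest force I read was about 9 N. Final pictures put the centres at x = 0.651 (big), 0.654 (middle) and 0.633 (saucer), with the edge's face at about 0.691–0.693. Those distances match the stated home positions within the calibration.

**Small pot:** it stands about 1 mm from the saucer's middle, and all the pots look upright.

**Other things:** the tin and twine measured within 1 mm of where they started. The mister, trowel, dibber and secateurs look unmoved in the pictures, but I did not measure them.

**One small disagreement:** the edge position worked out from the three resting places spreads by about 4 mm, with the saucer's the nearest to the robot. I checked the saucer's depth profile directly, and it runs unbroken from its rim into the edge, so I took it as touching.

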